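Book in a sample delivery: rack the tubes, shingle the slide mailers

ROBOT

A 6-joint arm with a two-finger parallel gripper is mounted at the origin on the work surface. World frame = base frame: x ahead of the robot, y to its left, z up, the work surface at z = 0. Lengths are in m, angles in degrees, forces in N, time in s.
With the tool pointing down it reaches from about 0.35 to 0.875 m from the base axis. Payload 4.2 kg.
Tool frame: the origin (TCP) lies midway between the tips of the shut fingers; the grasp point (between the pads) lies 19 mm behind it; y points along the fingers, z is the direction in which the jaws open and shut, and the axes are right-handed (so a half turn about y gives the same grasp; the last joint's range is limited). The gripper opens to 87 mm and grips with 3 to 60 N. Pads are 19 mm wide; open, the fingers measure 117 mm over their backs; the gripper's body (75 mm by 190 mm) begins 51 mm behind the grasp point.
Start: joints at [-60.642, 22.042, 0.453, 0, -68.411, -14.817], TCP at [0.157, -0.605, 0.223] pointing down, gripper open.
Joint ranges: [-179.83, 179.83], [-69.29, 118.12], [-61.27, 80.66], [-181.25, 117.63], [-171.15, -9.14], [-177.46, 177.46]. Speed limits (degrees/s): [159.86, 159.86, 180, 180, 180, 180].

INTERFACE

Orientations are given as [roll, pitch, yaw] about the fixed x, y, z axes, in that order (R = Rz(yaw) Ry(pitch) Rx(roll)).
In Python, from workcell import env gives the robot as it stands. The module is installed in compiled form; this text tells all that it offers. Calls block until the motion is done:
- env.goto(position, orientation): joint-space move of the TCP to a pose.
- env.move_straight(position, rotation=None, rate=0.15, force_limit=None): straight line of the TCP; rotation=None keeps the orientation; rate is the mean speed in m/s. With force_limit (N) it stops when the force on the tool has changed by that much, and returns True; else False.
- env.set_joints(angles): joint-space move.
- env.gripper_to(opening, grasp_force=None): opening from 0.0 (shut) to 1.0 (fully open); grasp_force is the grip in N (None keeps the last); returns when the fingers have stopped.
- env.dwell(seconds).
- env.inverse_kinematics(position, orientation): joint angles nearest the present ones, or None.
- env.read_state(): the state.
- env.grab_frame(name): name is "scene" or "top" or "wrist"; returns a dict with "image" (420x560x3 uint8, blue, green, red), "fx", "fy", "cx", "cy" (pixels), "position" and "orientation" of the camera in the world. Camera axes: x right, y up, looking along -z (the intrinsics and any distortion apply to the point x, -y, -z); pixel columns grow to the right and rows downward; lengths in m; the calibration is good to about 2 mm. A picture is of the moment at which its call begins. There is no depth.
A pose or a line that the arm cannot do raises env.Unreachable and nothing moves.
- env.close_job(): hands the job in, once; it reports no verdict.
Trained networks look in a picture, given as the dict that the camera call returned (one of the last four; its "shot" number tells which), for a name from the list of things; names that differ only in an ending like _2 or _b are one class to them, and where a whole thing is asked for, a point or a joint stands for the part that bears it (a point fixed in the world has none). Each returns a list of dicts, best first, with "score" (0 to 1); they miss things now and then, are a little off and sometimes report something else, mostly with a low value. They report only what shows in the picture. A call takes as long as a camera call. They do not tell look-alikes from the thing itself.
- env.search_frame(picture, thing): "xyz" ([x, y, z] in m, in world coordinates, good to about 4 mm: the middle of the surface that is visible of it).
- env.trace(picture, thing): "mask" (420x560 bool, what is visible of it).
The state is a dict: "clock": time; "joint_positions": joint angles; "qvel": joint speeds; "joint_torque": joint torques, N m; "position": TCP position; "tool_rot": TCP orientation; "force": force on the tool from outside, world axes, zero at the start; "wrist_torque": the same for the moment, N m; "opening": opening from 0.0 (shut) to 1.0 (fully open).
Only numpy, scipy, OpenCV 4.12 (cv2) and the standard library are available. Lean on these libraries where they do the work, as an engineer would, in place of code of your own. Each camera call takes 0.05 s, during which the arm holds its last target.

TASK

Book in this delivery: move every capped tube from the white foam shipping block into the blue bench rack, one to a hole and standing right down on the base, without ever letting a tube fall over, and shingle all the blue slide mailers lying on the bench, label face up, in one straight overlapping row down the middle of the tray so that every label can be read. The first mailer lies flat on the tray floor with its label end up against the tray's closed end wall, the one with the handle (a gap of a centimetre is fine); every next one points the same way and rests its label end on the tail of the one before, covering about a third of it, with its own tail down on the tray floor. Leave the bottle, tip box and beaker where they stand.

Things in the scene. Friction and masses are not known exactly. Their poses are not given: they have to be found in the camera images.
- tray: low fixed steel tray, 316 x 210 mm, its floor 3 mm above the bench. Long side walls 12 mm high (rims 6.5 mm out); one short side (closed end) has a 24 mm high wall and outside it a dark bar handle 100 mm long, 36 mm out, 20 mm high; the other short side (open end) has no wall. Walls 3 mm thick. Origin at bench level under the centre; +x along the length, closed end to open end; z up
- tray_head (a point): middle of the inner face of the tray's closed end wall, at floor level (top of the tray floor), 155 mm from the tray centre; axes as the tray's, so the tray floor extends to +x from here for 313 mm and 102 mm to either side in y
- shipping_block: white foam tube-shipping block, 180 x 60 x 70 mm high, fixed, with one row of 4 blind holes (19 mm across, 60 mm deep) along its x axis at x = -54, -18, 18, 54 mm; the sample tubes come standing in it, caps up. Origin under its centre at bench level. It may stand on either side of the bench
- rack: blue two-deck plastic bench rack, 184 x 56 x 62 mm high, fixed, with one row of 5 through holes 19.5 mm across along its x axis at x = -66, -33, 0, 33, 66 mm, empty at the start; top face 62 mm above the bench; a tube stands on its 4 mm thick base plate. Origin under its centre at bench level. It stands on the opposite side of the bench to the shipping block
- tube1: capped conical sample tube, clear plastic, 120 mm long, 16.5 mm across, its lowest 22 mm tapering to a 6 mm wide tip; ribbed orange screw cap 22 mm across over the top 15 mm; 16 to 28 g. Origin at the tip, +z up through the cap. At the start it stands in the shipping block with its tip 10 mm above the bench. May be absent (None from the start)
- tube2: capped conical sample tube, clear plastic, 120 mm long, 16.5 mm across, its lowest 22 mm tapering to a 6 mm wide tip; ribbed orange screw cap 22 mm across over the top 15 mm; 16 to 28 g. Origin at the tip, +z up through the cap. At the start it stands in the shipping block with its tip 10 mm above the bench. May be absent (None from the start)
- tube3: capped conical sample tube, clear plastic, 120 mm long, 16.5 mm across, its lowest 22 mm tapering to a 6 mm wide tip; ribbed orange screw cap 22 mm across over the top 15 mm; 16 to 28 g. Origin at the tip, +z up through the cap. At the start it stands in the shipping block with its tip 10 mm above the bench. May be absent (None from the start)
- tube4: capped conical sample tube, clear plastic, 120 mm long, 16.5 mm across, its lowest 22 mm tapering to a 6 mm wide tip; ribbed orange screw cap 22 mm across over the top 15 mm; 16 to 28 g. Origin at the tip, +z up through the cap. At the start it stands in the shipping block with its tip 10 mm above the bench. May be absent (None from the start)
- mailer1: slide mailer: flat rigid blue plastic case, 82 x 32 x 6 mm, 18 to 31 g; blank white paper label, 26 mm square, on the top face at its label end (+x); narrow closing tab at the other end, the tail (-x). Origin at the centre of its underside, +x along the length to the label end, +z up out of the labelled face. Lies loose on the bench, label face up. May be absent (None from the start)
- mailer1_label (a point): middle of the end edge at the label end, 41 mm from the mailer's centre, half-way up its thickness
- mailer2: slide mailer: flat rigid blue plastic case, 82 x 32 x 6 mm, 18 to 31 g; blank white paper label, 26 mm square, on the top face at its label end (+x); narrow closing tab at the other end, the tail (-x). Origin at the centre of its underside, +x along the length to the label end, +z up out of the labelled face. Lies loose on the bench, label face up. May be absent (None from the start)
- mailer2_label (a point): middle of the end edge at the label end, 41 mm from the mailer's centre, half-way up its thickness
- mailer3: slide mailer: flat rigid blue plastic case, 82 x 32 x 6 mm, 18 to 31 g; blank white paper label, 26 mm square, on the top face at its label end (+x); narrow closing tab at the other end, the tail (-x). Origin at the centre of its underside, +x along the length to the label end, +z up out of the labelled face. Lies loose on the bench, label face up. May be absent (None from the start)
- mailer3_label (a point): middle of the end edge at the label end, 41 mm from the mailer's centre, half-way up its thickness
- mailer4: slide mailer: flat rigid blue plastic case, 82 x 32 x 6 mm, 18 to 31 g; blank white paper label, 26 mm square, on the top face at its label end (+x); narrow closing tab at the other end, the tail (-x). Origin at the centre of its underside, +x along the length to the label end, +z up out of the labelled face. Lies loose on the bench, label face up. May be absent (None from the start)
- mailer4_label (a point): middle of the end edge at the label end, 41 mm from the mailer's centre, half-way up its thickness
- mailer5: slide mailer: flat rigid blue plastic case, 82 x 32 x 6 mm, 18 to 31 g; blank white paper label, 26 mm square, on the top face at its label end (+x); narrow closing tab at the other end, the tail (-x). Origin at the centre of its underside, +x along the length to the label end, +z up out of the labelled face. Lies loose on the bench, label face up. May be absent (None from the start)
- mailer5_label (a point): middle of the end edge at the label end, 41 mm from the mailer's centre, half-way up its thickness
- medium_bottle: bystander: amber medium bottle, 72 mm across, 155 mm tall, origin at the centre of its underside
- tip_box: bystander: grey pipette-tip box with a clear lid, 86 x 124 x 63 mm, origin at the centre of its underside
- beaker: bystander: small glass beaker, 60 mm across, 55 mm tall, origin at the centre of its underside
Things that resemble listed ones, but are neither listed nor needed, are in the scene too. What is shaped like the mailer5 but orange is not meant.

How it is judged (in metres and radians):
At the end, for the whole second after the job is handed in: Tubes down in rack holes, upright to 0.2 rad. Mailers at rest in the tray, aligned to 0.22 rad, within 30 mm of mid-line, tails on the floor; the first flat, label end within 22 mm of the closed end; each other's label end on a tail, overlap 12-40 mm, 12 mm sideways. Bystanders moved under 30 mm (((x of mailer1_label in the frame of tray_head between -0.004 and 0.022 m and z of mailer1_label in the frame of tray_head below 0.0075 m) or (x of mailer1_label in the frame of mailer2 between -0.029 and -0.001 m and y of mailer1_label in the frame of mailer2 between -0.012 and 0.012 m and z of mailer1_label in the frame of mailer2 between 0.006 and 0.021 m and angle between mailer1's own z axis and vertical above 0.05 rad) or (x of mailer1_label in the frame of mailer3 between -0.029 and -0.001 m and y of mailer1_label in the frame of mailer3 between -0.012 and 0.012 m and z of mailer1_label in the frame of mailer3 between 0.006 and 0.021 m and angle between mailer1's own z axis and vertical above 0.05 rad) or (x of mailer1_label in the frame of mailer4 between -0.029 and -0.001 m and y of mailer1_label in the frame of mailer4 between -0.012 and 0.012 m and z of mailer1_label in the frame of mailer4 between 0.006 and 0.021 m and angle between mailer1's own z axis and vertical above 0.05 rad) or (x of mailer1_label in the frame of mailer5 between -0.029 and -0.001 m and y of mailer1_label in the frame of mailer5 between -0.012 and 0.012 m and z of mailer1_label in the frame of mailer5 between 0.006 and 0.021 m and angle between mailer1's own z axis and vertical above 0.05 rad)) and y of mailer1 in the frame of tray between -0.03 and 0.03 m and angle between the x axis of each of mailer1, mailer2, mailer3, mailer4, mailer5 and the x axis of tray, either way round below 0.22 rad and angle between each of mailer1, mailer2, mailer3, mailer4, mailer5's own z axis and vertical below 0.3 rad and z of each of mailer1, mailer2, mailer3, mailer4, mailer5 in the frame of tray_head below 0.0085 m and linear speed of each of mailer1, mailer2, mailer3, mailer4, mailer5, tube1, tube2, tube3, tube4 below 0.02 m/s and ((x of mailer2_label in the frame of tray_head between -0.004 and 0.022 m and z of mailer2_label in the frame of tray_head below 0.0075 m) or (x of mailer2_label in the frame of mailer1 between -0.029 and -0.001 m and y of mailer2_label in the frame of mailer1 between -0.012 and 0.012 m and z of mailer2_label in the frame of mailer1 between 0.006 and 0.021 m and angle between mailer2's own z axis and vertical above 0.05 rad) or (x of mailer2_label in the frame of mailer3 between -0.029 and -0.001 m and y of mailer2_label in the frame of mailer3 between -0.012 and 0.012 m and z of mailer2_label in the frame of mailer3 between 0.006 and 0.021 m and angle between mailer2's own z axis and vertical above 0.05 rad) or (x of mailer2_label in the frame of mailer4 between -0.029 and -0.001 m and y of mailer2_label in the frame of mailer4 between -0.012 and 0.012 m and z of mailer2_label in the frame of mailer4 between 0.006 and 0.021 m and angle between mailer2's own z axis and vertical above 0.05 rad) or (x of mailer2_label in the frame of mailer5 between -0.029 and -0.001 m and y of mailer2_label in the frame of mailer5 between -0.012 and 0.012 m and z of mailer2_label in the frame of mailer5 between 0.006 and 0.021 m and angle between mailer2's own z axis and vertical above 0.05 rad)) and y of mailer2 in the frame of tray between -0.03 and 0.03 m and ((x of mailer3_label in the frame of tray_head between -0.004 and 0.022 m and z of mailer3_label in the frame of tray_head below 0.0075 m) or (x of mailer3_label in the frame of mailer1 between -0.029 and -0.001 m and y of mailer3_label in the frame of mailer1 between -0.012 and 0.012 m and z of mailer3_label in the frame of mailer1 between 0.006 and 0.021 m and angle between mailer3's own z axis and vertical above 0.05 rad) or (x of mailer3_label in the frame of mailer2 between -0.029 and -0.001 m and y of mailer3_label in the frame of mailer2 between -0.012 and 0.012 m and z of mailer3_label in the frame of mailer2 between 0.006 and 0.021 m and angle between mailer3's own z axis and vertical above 0.05 rad) or (x of mailer3_label in the frame of mailer4 between -0.029 and -0.001 m and y of mailer3_label in the frame of mailer4 between -0.012 and 0.012 m and z of mailer3_label in the frame of mailer4 between 0.006 and 0.021 m and angle between mailer3's own z axis and vertical above 0.05 rad) or (x of mailer3_label in the frame of mailer5 between -0.029 and -0.001 m and y of mailer3_label in the frame of mailer5 between -0.012 and 0.012 m and z of mailer3_label in the frame of mailer5 between 0.006 and 0.021 m and angle between mailer3's own z axis and vertical above 0.05 rad)) and y of mailer3 in the frame of tray between -0.03 and 0.03 m and ((x of mailer4_label in the frame of tray_head between -0.004 and 0.022 m and z of mailer4_label in the frame of tray_head below 0.0075 m) or (x of mailer4_label in the frame of mailer1 between -0.029 and -0.001 m and y of mailer4_label in the frame of mailer1 between -0.012 and 0.012 m and z of mailer4_label in the frame of mailer1 between 0.006 and 0.021 m and angle between mailer4's own z axis and vertical above 0.05 rad) or (x of mailer4_label in the frame of mailer2 between -0.029 and -0.001 m and y of mailer4_label in the frame of mailer2 between -0.012 and 0.012 m and z of mailer4_label in the frame of mailer2 between 0.006 and 0.021 m and angle between mailer4's own z axis and vertical above 0.05 rad) or (x of mailer4_label in the frame of mailer3 between -0.029 and -0.001 m and y of mailer4_label in the frame of mailer3 between -0.012 and 0.012 m and z of mailer4_label in the frame of mailer3 between 0.006 and 0.021 m and angle between mailer4's own z axis and vertical above 0.05 rad) or (x of mailer4_label in the frame of mailer5 between -0.029 and -0.001 m and y of mailer4_label in the frame of mailer5 between -0.012 and 0.012 m and z of mailer4_label in the frame of mailer5 between 0.006 and 0.021 m and angle between mailer4's own z axis and vertical above 0.05 rad)) and y of mailer4 in the frame of tray between -0.03 and 0.03 m and ((x of mailer5_label in the frame of tray_head between -0.004 and 0.022 m and z of mailer5_label in the frame of tray_head below 0.0075 m) or (x of mailer5_label in the frame of mailer1 between -0.029 and -0.001 m and y of mailer5_label in the frame of mailer1 between -0.012 and 0.012 m and z of mailer5_label in the frame of mailer1 between 0.006 and 0.021 m and angle between mailer5's own z axis and vertical above 0.05 rad) or (x of mailer5_label in the frame of mailer2 between -0.029 and -0.001 m and y of mailer5_label in the frame of mailer2 between -0.012 and 0.012 m and z of mailer5_label in the frame of mailer2 between 0.006 and 0.021 m and angle between mailer5's own z axis and vertical above 0.05 rad) or (x of mailer5_label in the frame of mailer3 between -0.029 and -0.001 m and y of mailer5_label in the frame of mailer3 between -0.012 and 0.012 m and z of mailer5_label in the frame of mailer3 between 0.006 and 0.021 m and angle between mailer5's own z axis and vertical above 0.05 rad) or (x of mailer5_label in the frame of mailer4 between -0.029 and -0.001 m and y of mailer5_label in the frame of mailer4 between -0.012 and 0.012 m and z of mailer5_label in the frame of mailer4 between 0.006 and 0.021 m and angle between mailer5's own z axis and vertical above 0.05 rad)) and y of mailer5 in the frame of tray between -0.03 and 0.03 m and horizontal distance between each of mailer2, mailer3, mailer4, mailer5 and mailer1 above 0.036 m and horizontal distance between each of mailer3, mailer4, mailer5 and mailer2 above 0.036 m and horizontal distance between each of mailer4, mailer5 and mailer3 above 0.036 m and horizontal distance between mailer5 and mailer4 above 0.036 m and (x of tube1 in the frame of rack between -0.074 and -0.058 m or x of tube1 in the frame of rack between -0.041 and -0.025 m or x of tube1 in the frame of rack between -0.008 and 0.008 m or x of tube1 in the frame of rack between 0.025 and 0.041 m or x of tube1 in the frame of rack between 0.058 and 0.074 m) and y of tube1 in the frame of rack between -0.008 and 0.008 m and z of each of tube1, tube2, tube3, tube4 in the frame of rack below 0.012 m and angle between each of tube1, tube2, tube3, tube4's own z axis and vertical below 0.2 rad and (x of tube2 in the frame of rack between -0.074 and -0.058 m or x of tube2 in the frame of rack between -0.041 and -0.025 m or x of tube2 in the frame of rack between -0.008 and 0.008 m or x of tube2 in the frame of rack between 0.025 and 0.041 m or x of tube2 in the frame of rack between 0.058 and 0.074 m) and y of tube2 in the frame of rack between -0.008 and 0.008 m and (x of tube3 in the frame of rack between -0.074 and -0.058 m or x of tube3 in the frame of rack between -0.041 and -0.025 m or x of tube3 in the frame of rack between -0.008 and 0.008 m or x of tube3 in the frame of rack between 0.025 and 0.041 m or x of tube3 in the frame of rack between 0.058 and 0.074 m) and y of tube3 in the frame of rack between -0.008 and 0.008 m and (x of tube4 in the frame of rack between -0.074 and -0.058 m or x of tube4 in the frame of rack between -0.041 and -0.025 m or x of tube4 in the frame of rack between -0.008 and 0.008 m or x of tube4 in the frame of rack between 0.025 and 0.041 m or x of tube4 in the frame of rack between 0.058 and 0.074 m) and y of tube4 in the frame of rack between -0.008 and 0.008 m and distance of each of medium_bottle, tip_box, beaker from where it was at the start of the episode below 0.03 m); the robot touches nothing.
It fails at once if a tube tips over (angle between any of tube1, tube2, tube3, tube4's own z axis and vertical above 0.9 rad).
It fails at once if the medium bottle is pushed away or knocked over (distance of medium_bottle from where it was at the start of the episode above 0.04 m or angle between medium_bottle's own z axis and vertical above 0.6 rad).
It fails at once if the tip box is pushed away or knocked over (distance of tip_box from where it was at the start of the episode above 0.04 m or angle between tip_box's own z axis and vertical above 0.6 rad).
It fails at once if the beaker is pushed away or knocked over (distance of beaker from where it was at the start of the episode above 0.04 m or angle between beaker's own z axis and vertical above 0.6 rad).
Of tube1, tube2, tube3, tube4 only 3 to 4 are there at a start; the rules pass over those that are not, and their reading is None.
Of mailer1, mailer2, mailer3, mailer4, mailer5 only 4 to 5 are there at a start; the rules pass over those that are not, and their reading is None.
At some moment in a run one of mailer1, mailer2, mailer3, mailer4, mailer5 may be knocked a few centimetres aside while the robot is not near it.
It also fails if it takes over 210 s, if anything falls off the work surface, if the arm or the gripper's body presses on something with over 40 N, if the wrist force passes 120 N, or if a joint passes its speed limit or range.

## Working session

There is one attempt and no reset: what is moved stays moved. The work goes in short steps, each a Python script; the robot and the scene stay as the last script left them, time stands still between calls to the robot, and variables do not carry over. Pictures are saved under pics/ and viewed, and the job is handed in when it is done.

```bash
mkdir -p pics
python3 - <<'E'
from workcell import env
import cv2,numpy as np
s=env.read_state(); print({k:np.round(v,3).tolist() if not isinstance(v,str) else v for k,v in s.items()})
for n in ("scene","top","wrist"):
    f=env.grab_frame(n); cv2.imwrite(f"pics/a_{n}.png",f["image"]); print(n,f["fx"],f["fy"],f["cx"],f["cy"],f["position"],f["orientation"],[k for k in f])
    if n!="wrist":
        for t in ("tray","shipping_block","rack","tube1","mailer1","mailer1_label","medium_bottle","tip_box","beaker"):
            print(t,[(np.round(d["xyz"],3).tolist(),round(d["score"],2)) for d in env.search_frame(f,t)])
E
```

```text
{'clock': 0.0, 'joint_positions': [-60.643, 22.09, 0.379, -0.029, -68.411, -14.816], 'qvel': [0.048, 0.033, 0.03, 0.021, 0.005, -0.009], 'joint_torque': [-0.0, -39.067, 18.74, 4.22, 0.011, -0.0], 'position': [0.157, -0.604, 0.221], 'tool_rot': [-89.876, 0.005, 14.53], 'force': [0.596, 0.44, 0.046], 'wrist_torque': [-0.023, 0.018, -0.005], 'opening': 0.999}
scene 419.8852886559078 419.8852886559078 273.98861939667665 209.85654609757927 [0.88803601 0.63603088 0.98414533] [ 37.60706556  -0.69287925 153.00971731] ['image', 'fx', 'fy', 'cx', 'cy', 'position', 'orientation', 'shot']
tray [([0.628, -0.021, 0.001], 0.67), ([0.446, -0.101, 0.005], 0.18)]
shipping_block [([0.531, 0.384, 0.068], 0.95), ([0.5, -0.356, 0.034], 0.57)]
rack [([0.501, -0.354, 0.033], 0.97)]
tube1 [([0.542, 0.371, 0.119], 0.72), ([0.579, 0.364, 0.123], 0.65), ([0.472, 0.374, 0.12], 0.5), ([0.446, -0.215, 0.003], 0.3)]
mailer1 [([0.429, 0.211, 0.005], 0.89), ([0.429, 0.111, 0.007], 0.65), ([0.447, -0.101, 0.008], 0.63), ([0.578, 0.247, 0.006], 0.56), ([0.45, -0.011, 0.009], 0.51), ([0.446, -0.218, 0.006], 0.49), ([0.5
[... 760 characters left out ...]
6, 0.005], 0.81), ([0.447, -0.218, 0.006], 0.76), ([0.571, 0.245, 0.005], 0.72), ([0.512, 0.349, 0.068], 0.62), ([0.443, -0.099, 0.006], 0.6)]
mailer1_label [([0.441, -0.105, 0.004], 0.6), ([0.43, 0.21, 0.01], 0.57), ([0.516, 0.509, 0.102], 0.49), ([0.498, -0.362, 0.062], 0.44)]
medium_bottle [([0.513, 0.508, 0.102], 0.94), ([0.426, 0.105, 0.008], 0.74), ([0.72, 0.301, 0.026], 0.3)]
tip_box [([0.584, -0.501, 0.058], 0.71)]
beaker [([0.72, 0.305, 0.025], 0.64)]
wrist 297.5753338658564 297.5753338658564 277.7771466923005 211.42846758820298 [ 0.09537229 -0.6208662   0.38630578] [-1.39058245e+01 -1.47384746e-02  1.04551754e+02] ['image', 'fx', 'fy', 'cx', 'cy', 'position', 'orientation', 'shot']
```

View pics/a_top.png

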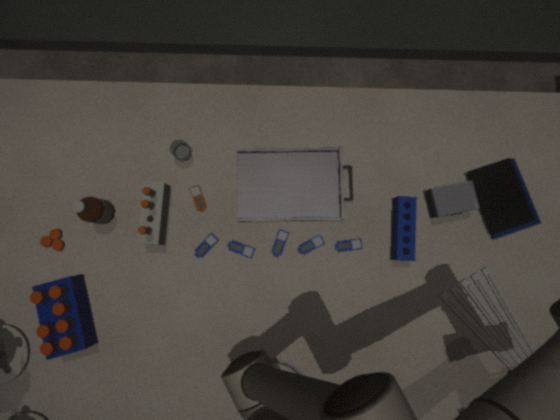

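View pics/a_scene.png

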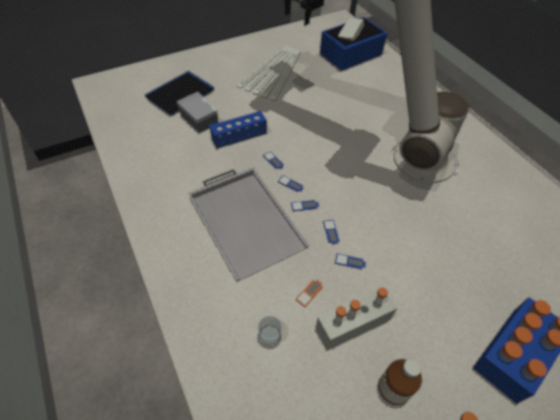

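View pics/a_wrist.png

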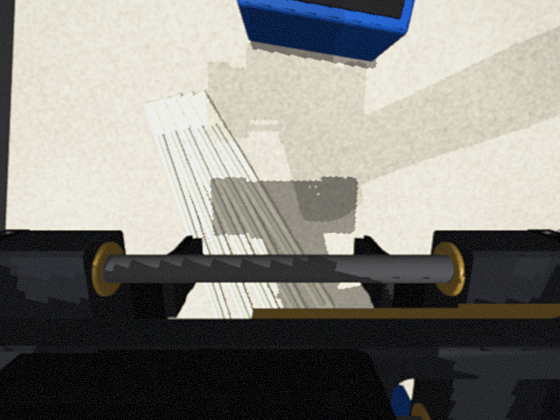

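The top view shows 5 blue mailers (pixels 206,245 / 241,249 / 280,242 / 311,245 / 348,245), an orange decoy at (198,198), and 3 capped tubes in the block at (147,190), (145,203) and (143,230). The tray handle is at (347,182), so the closed end faces world −y. The rack is at (404,228). Next I'll take wrist looks.

```bash
cat > h.py <<'E'
from workcell import env
import cv2,numpy as np,math
from scipy.spatial.transform import Rotation as R
def down(yaw,tilt=0):
    r=R.from_euler('z',yaw,degrees=True)*R.from_euler('x',-90,degrees=True)*R.from_euler('z',tilt,degrees=True)
    return r.as_euler('xyz',degrees=True).tolist()
def cam(f): return np.array(f["position"]),R.from_euler('xyz',f["orientation"],degrees=True)
def px2w(f,uv,z):
    p,r=cam(f); uv=np.atleast_2d(np.asarray(uv,float))
    d=np.c_[(uv[:,0]-f["cx"])/f["fx"],-(uv[:,1]-f["cy"])/f["fy"],-np.ones(len(uv))]
    d=r.apply(d); z=np.broadcast_to(z,len(d)); return p+d*((z-p[2])/d[:,2])[:,None]
def w2px(f,P):
    p,r=cam(f); q=r.inv().apply(np.atleast_2d(P)-p)
    return np.c_[f["cx"]+f["fx"]*q[:,0]/-q[:,2],f["cy"]-f["fy"]*q[:,1]/-q[:,2]]
def grab(n,name=None):
    f=env.grab_frame(n)
    if name: cv2.imwrite(f"pics/{name}.png",f["image"])
    return f
def clk(): return round(env.read_state()["clock"],1)
E
python3 - <<'E'
from h import *
for i,(p,yaw) in enumerate([((0.58,-0.33,0.25),0),((0.53,-0.08,0.28),0),((0.53,0.12,0.28),0),((0.62,0.33,0.3),0)]):
    try: env.goto(p,down(yaw))
    except Exception as e: print(i,repr(e)); continue
    s=env.read_state(); f=grab("wrist",f"b{i}"); print(i,clk(),np.round(s["position"],3),np.round(s["joint_positions"],0),f["position"],f["orientation"])
    np.save(f"b{i}.npy",{k:v for k,v in f.items()},allow_pickle=True)
E
```

```text
0 2.9 [ 0.579 -0.331  0.25 ] [-16.  25.  10.   0. -74. -74.] [ 0.51576624 -0.33030461  0.41376141] [-1.38864460e+01 -2.31703712e-02  8.99435099e+01]
1 4.0 [ 0.53  -0.081  0.28 ] [  9.  11.  -6.   0. -72. -99.] [ 0.46660678 -0.0802099   0.44368752] [-1.39051244e+01 -1.14125655e-02  8.99668087e+01]
2 4.9 [0.53  0.119 0.28 ] [  30.   12.   -6.    0.  -73. -120.] [0.46666378 0.11960085 0.44352972] [-1.38671496e+01  1.22736920e-02  8.99614254e+01]
3 5.8 [0.62  0.328 0.3  ] [  41.   28.   21.    0.  -83. -131.] [0.55652917 0.32903281 0.46389147] [-1.38838080e+01  7.98149375e-03  8.99334488e+01]
```

```bash
cd pics
python3 - <<'E'
import cv2,numpy as np
for a,b,o in(("b0","b1","c0"),("b2","b3","c1")):
    cv2.imwrite(o+".png",np.vstack([cv2.imread(a+".png")[:290],cv2.imread(b+".png")[:290]]))
E
```

```text
(no output)
```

View pics/c0.png

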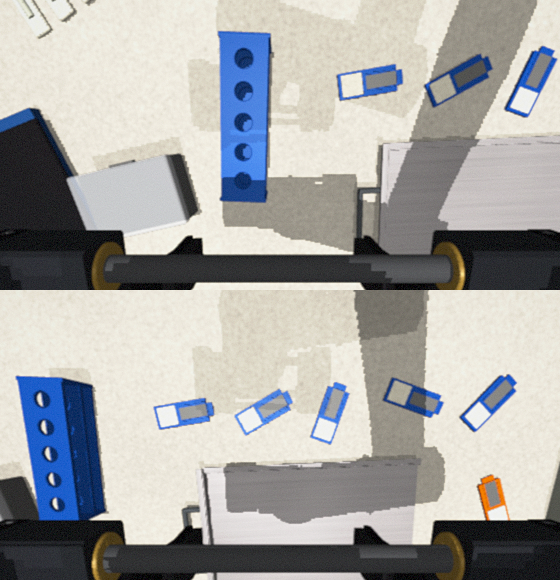

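View pics/c1.png

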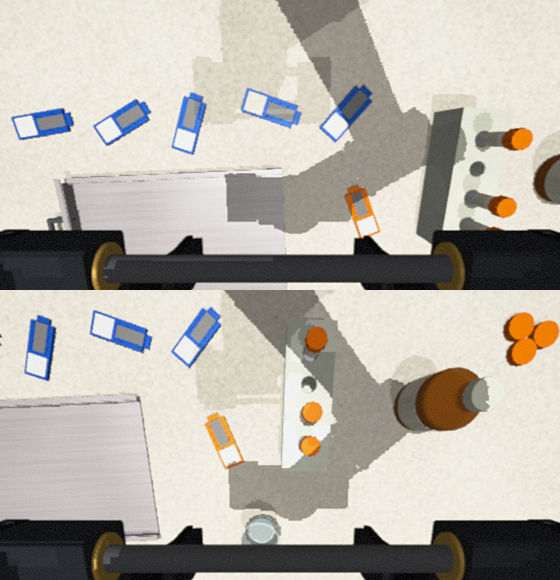

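```bash
cat >> h.py <<'E'
def mailers(f,zt=0.006,ymax=290):
    im=f["image"].astype(int); b,g,r=im[...,0],im[...,1],im[...,2]
    blue=((b-r>45)&(b>70)).astype(np.uint8); blue[ymax:]=0
    blue=cv2.morphologyEx(blue,cv2.MORPH_CLOSE,np.ones((3,3),np.uint8))
    cs,_=cv2.findContours(blue,cv2.RETR_EXTERNAL,cv2.CHAIN_APPROX_NONE)
    out=[]
    for c in cs:
        if cv2.contourArea(c)<200: continue
        P=px2w(f,c[:,0,:],zt)[:,:2]
        (cx,cy),(w,h),a=cv2.minAreaRect((P*1000).astype(np.float32))
        L,W=max(w,h),min(w,h)
        if not(60<L<100 and 22<W<45): continue
        if w<h:a+=90
        u=np.array([math.cos(math.radians(a)),math.sin(math.radians(a))])
        m=np.zeros(blue.shape,np.uint8); cv2.drawContours(m,[c],-1,1,-1)
        sat=im.max(2)-im.min(2); gray=im.sum(2)
        ys,xs=np.where((cv2.erode(m,np.ones((3,3),np.uint8))>0)&(sat<60))
        q=px2w(f,np.c_[xs,ys],zt)[:,:2]*1000-np.array([cx,cy]); t=q@u; br=gray[ys,xs]
        # label brighter half
        if br[t>12].mean()<br[t<-12].mean(): u=-u
        s=(P*1000-np.array([cx,cy]))@u
        lab=np.array([cx,cy])+u*s.max()
        ang=math.degrees(math.atan2(u[1],u[0]))
        out.append(dict(c=(lab-41*u)/1000,lab=lab/1000,ang=ang,L=L,W=W))
    return sorted(out,key=lambda d:d["c"][1])
E
python3 - <<'E'
from h import *
fs=[np.load(f"b{i}.npy",allow_pickle=True).item() for i in range(4)]
for i in range(4):
    print(i); [print("  ",np.round(d["c"],4),round(d["ang"],1),round(d["L"],1),round(d["W"],1)) for d in mailers(fs[i],ymax=235)]
h=px2w(fs[0],[(244,58),(244,91),(243.5,122.5),(243.5,152.5),(242.5,181)],0.062);print(h)
im=fs[3]["image"].astype(int); m=((im[...,2]-im[...,0]>90)&(im[...,1]<170)).astype(np.uint8)
n,l,st,ce=cv2.connectedComponentsWithStats(m)
for i in range(1,n):
    if st[i,4]>100: print(ce[i],st[i],px2w(fs[3],ce[i],0.13)[0])
print("empty hole",px2w(fs[3],[(309,93.5)],0.07))
f=fs[3]
big=cv2.resize(f["image"][20:190,270:440],None,fx=3.5,fy=3.5,interpolation=2);cv2.imwrite("pics/d0.png",big)
f=fs[0]
big=cv2.resize(f["image"][20:220,190:420],None,fx=3,fy=3,interpolation=2);cv2.imwrite("pics/d1.png",big)
E
```

```text
0
   [ 0.4463 -0.2126] -80.8 81.7 31.9
   [ 0.4437 -0.0999] -61.2 81.9 31.6
   [ 0.446  -0.0068] -17.9 81.9 33.7
1
   [ 0.4463 -0.2123] -80.7 82.3 31.9
   [ 0.4434 -0.0991] -61.0 81.5 32.0
   [ 0.4458 -0.0063] -18.2 81.5 31.9
   [0.4269 0.1107] -108.5 81.5 31.7
   [0.4309 0.2162] -41.0 81.7 31.9
2
   [ 0.4465 -0.2129] -80.8 83.4 32.0
   [ 0.4436 -0.0992] -60.8 82.7 32.2
   [ 0.4458 -0.006 ] -18.5 81.3 32.4
   [0.427  0.1107] -108.5 81.6 31.8
   [0.4311 0.2164] -40.5 81.3 32.3
3
   [ 0.4457 -0.0056] -18.4 81.2 33.9
   [0.427  0.1105] -108.5 82.8 31.8
   [0.4313 0.2167] -41.0 81.4 32.5
[[ 0.43200409 -0.36655806  0.062     ]
 [ 0.46537616 -0.36750006  0.062     ]
 [ 0.49882027 -0.36901101  0.062     ]
 [ 0.5322237  -0.36996737  0.062     ]
 [ 0.56545991 -0.37210652  0.062     ]]
[528.96334479  46.86941581] [ 505   22   54   53 1746] [0.46700226 0.58447462 0.13      ]
[315.96642686  48.76258993] [306  37  21  25 417] [0.46848956 0.36797341 0.13      ]
[447.59405433 108.8426448 ] [ 425   79   52   60 1951] [0.52672356 0.50987151 0.13      ]
[312.02830189 121.99685535] [302 112  21  21 318] [0.53998793 0.36585531 0.13      ]
[221.28877005 145.63368984] [205 123  39  56 374] [0.56471159 0.2670687  0.13      ]
[310.43560606 155.59469697] [300 146  20  20 264] [0.57557144 0.36503756 0.13      ]
empty hole [[0.5030771  0.36781391 0.07      ]]
```

View pics/d0.png

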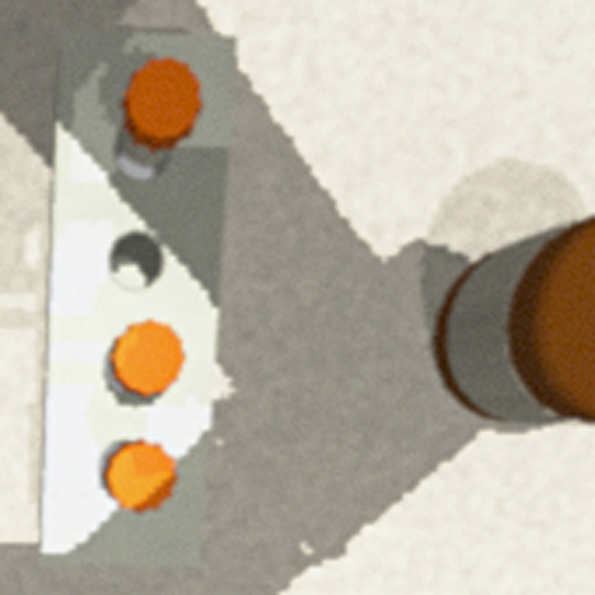

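View pics/d1.png

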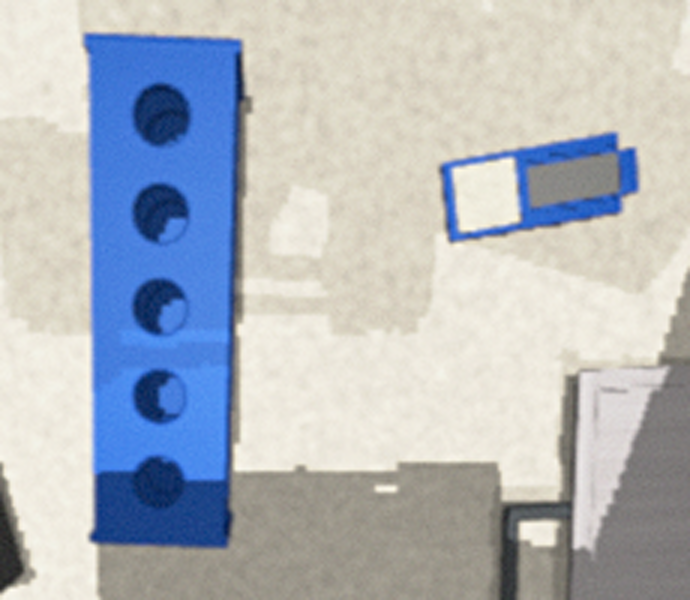

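```bash
cat >> h.py <<'E'
def tube(src,dst,force=15,ys=-1.6,yd=-2.3):
    env.goto((src[0],src[1],0.20),down(ys)); env.gripper_to(0.5)
    a=env.move_straight((src[0],src[1],0.079),rate=0.15,force_limit=15)
    env.gripper_to(0.0,force); print("grip",round(env.read_state()["opening"],3),"hit",a,clk())
    env.move_straight((src[0],src[1],0.22),rate=0.15)
    env.goto((dst[0],dst[1],0.22),down(yd))
    print("held",round(env.read_state()["opening"],3),clk())
    env.move_straight((dst[0],dst[1],0.125),rate=0.15)
    a=env.move_straight((dst[0],dst[1],0.0725),rate=0.06,force_limit=8)
    s=env.read_state(); print("down",a,np.round(s["position"],4),np.round(s["force"],1))
E
python3 - <<'E'
from h import *
tube((0.468,0.3678),(0.4654,-0.3675))
grab("wrist","e0");grab("scene","e1")
print(clk())
E
cd pics; python3 -c "
import cv2,numpy as np
cv2.imwrite('e.png',np.hstack([cv2.imread('e0.png')[:,100:460],cv2.resize(cv2.imread('e1.png')[80:220,160:306],None,fx=3,fy=3)]))"
```

```text
grip 0.242 hit False 9.1
held 0.248 12.8
down True [ 0.4656 -0.3678  0.0733] [-0.7  0.   4.2]
14.5
```

View pics/e.png

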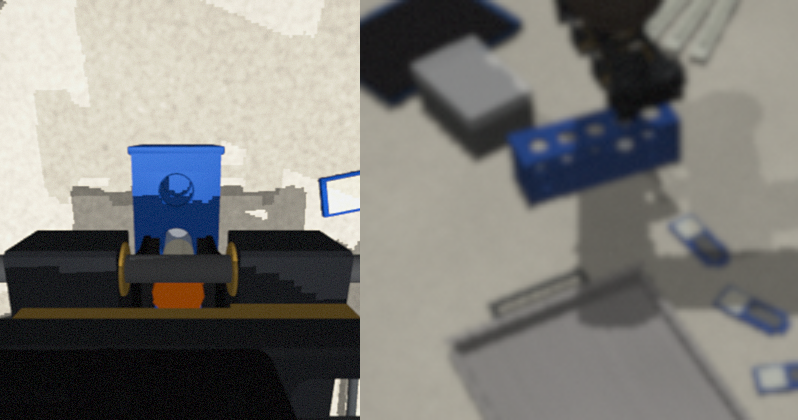

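Tube 1 touched down within 1 mm of the expected height. I'll release it and do the other two.

```bash
python3 - <<'E'
from h import *
def rel():
    env.gripper_to(0.42); p=env.read_state()["position"]; env.move_straight((p[0],p[1],0.2),rate=0.2)
rel()
tube((0.540,0.366),(0.4988,-0.369)); rel()
tube((0.5756,0.365),(0.532,-0.370)); rel()
env.goto((0.60,-0.33,0.25),down(0)); grab("wrist","f0");grab("scene","f1")
print(clk())
E
cd pics; python3 -c "
import cv2,numpy as np
cv2.imwrite('f.png',np.hstack([cv2.imread('f0.png')[:,100:460],cv2.resize(cv2.imread('f1.png')[80:220,160:306],None,fx=3,fy=3)]))"
```

```text
grip 0.246 hit False 20.4
held 0.247 24.1
down True [ 0.4989 -0.3692  0.0734] [0.5 0.2 5. ]
grip 0.243 hit False 31.7
held 0.244 35.4
down True [ 0.5321 -0.3702  0.0733] [-0.3  1.   4. ]
39.0
```

View pics/f.png

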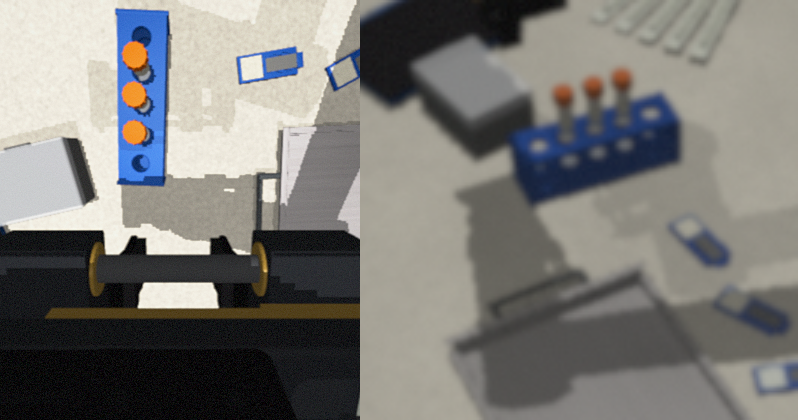

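Run:
```python
from h import *
env.goto((0.78,-0.03,0.3),down(0)); f=grab("wrist","g0"); np.save("g0.npy",f,allow_pickle=True)
print(clk(), env.read_state()["position"])
t=env.trace(f,"tray"); 
for d in t: print(d["score"],d["mask"].sum())
for d in mailers(f,ymax=235): print(np.round(d["c"],4),round(d["ang"],1))
```

```text
40.4 [ 0.77953165 -0.0319674   0.30023573]
0.91 36065
```

View pics/g0.png

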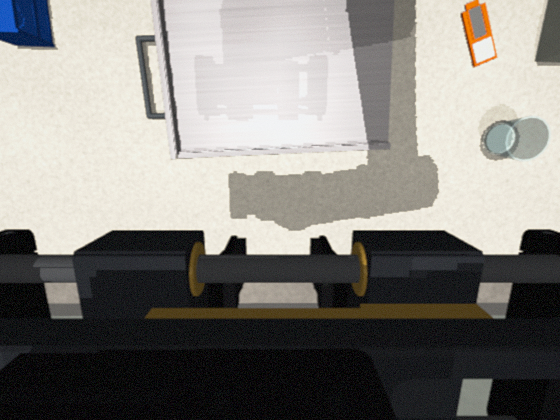

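Run:
```python
from h import *
a=np.load("g0.npy",allow_pickle=True).item()["image"]; b=np.load("b1.npy",allow_pickle=True).item()["image"]
A=cv2.resize(a[110:170,130:230],None,fx=4,fy=4,interpolation=2);B=cv2.resize(a[110:170,340:440],None,fx=4,fy=4,interpolation=2)
C=cv2.resize(b[160:220,180:280],None,fx=4,fy=4,interpolation=2);D=cv2.resize(b[145:205,380:480],None,fx=4,fy=4,interpolation=2)
cv2.imwrite("pics/h.png",np.vstack([np.hstack([A,B]),np.hstack([C,D])]))
```

```text
(no output)
```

View pics/h.png

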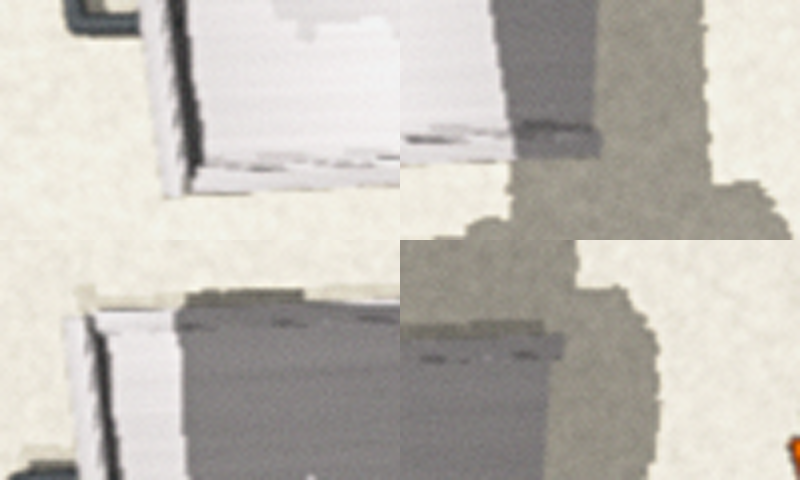

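Run:
```python
from h import *
g=np.load("g0.npy",allow_pickle=True).item(); b=np.load("b1.npy",allow_pickle=True).item()
P=lambda f,u,z:np.round(px2w(f,[u],z)[0],4)
print("head far floor",P(g,(180,150.3),.003)," walltop out",P(g,(171.2,158.7),.024))
print("open far rim",P(g,(390,149.2),.012),"floor",P(g,(389.2,142),.003))
print("near head walltop outer",P(b,(196.2,178.7),.024),"inner",P(b,(202.8,178.7),.024))
print("open near rim",P(b,(420.5,168),.012))
def over(f,x,y,yaw,name):
    im=cv2.resize(f["image"],None,fx=2,fy=2,interpolation=2)
    def pl(pts,c,cl=True):
        p=np.array(pts,float);w=R.from_euler('z',yaw,degrees=True).apply(p)+[x,y,0]
        q=w2px(f,w); cv2.polylines(im,[np.round((q+.5)*2).astype(int)],cl,c,1)
    pl([(-.155,-.102,.003),(.158,-.102,.003),(.158,.102,.003),(-.155,.102,.003)],(0,0,255))
    pl([(-.158,-.1115,.012),(.158,-.1115,.012),(.158,.1115,.012),(-.158,.1115,.012)],(0,255,0))
    pl([(-.155,-.105,.024),(-.155,.105,.024)],(255,0,0));pl([(-.158,-.105,.024),(-.158,.105,.024)],(255,0,0))
    cv2.imwrite(f"pics/{name}.png",im[:600] )
    return im
import sys
x,y,yaw=0.629,-0.0275,88.5
# fit from pts
from scipy.optimize import least_squares
ob=[(g,(180,150.3),(-.155,.102,.003)) ,(g,(390,149.2),(.158,.1115,.012)),(b,(420.5,168),(.158,-.1115,.012)),(b,(202.8,178.7),(-.155,-.1115,.024)),(b,(196.2,178.7),(-.158,-.1115,.024)),(g,(389.2,142),(.158,.102,.003))]
# tray +x=+y world => tray +y = -x world
ob=[(f,u,(p[0],-p[1],p[2])) for f,u,p in ob]
def res(v):
    r=R.from_euler('z',v[2],degrees=True); o=[]
    for f,u,p in ob: o+=list(w2px(f,r.apply(p)+[v[0],v[1],0])[0]-u)
    return o
s=least_squares(res,[x,y,yaw],loss='soft_l1',x_scale=[.01,.01,1]); print(s.x,np.round(s.fun,1))
i1=over(g,*s.x,"o1");i2=over(b,*s.x,"o2")
cv2.imwrite("pics/o.png",np.vstack([i1[20:330,240:840],i2[300:590,340:940]]))
```

```text
head far floor [ 0.734  -0.1795  0.003 ]  walltop out [ 0.7452 -0.1866  0.024 ]
open far rim [0.7326 0.1359 0.012 ] floor [0.7223 0.137  0.003 ]
near head walltop outer [ 0.5227 -0.1955  0.024 ] inner [ 0.5228 -0.1862  0.024 ]
open near rim [0.5091 0.1257 0.012 ]
[ 6.27148217e-01 -2.74186948e-02  9.24311472e+01] [ 1.1  1.1 -0.4 -0.5 -0.  -0.  -0.6 -0.3  3.9 -0.2 -1.5  0.1]
```

View pics/o.png

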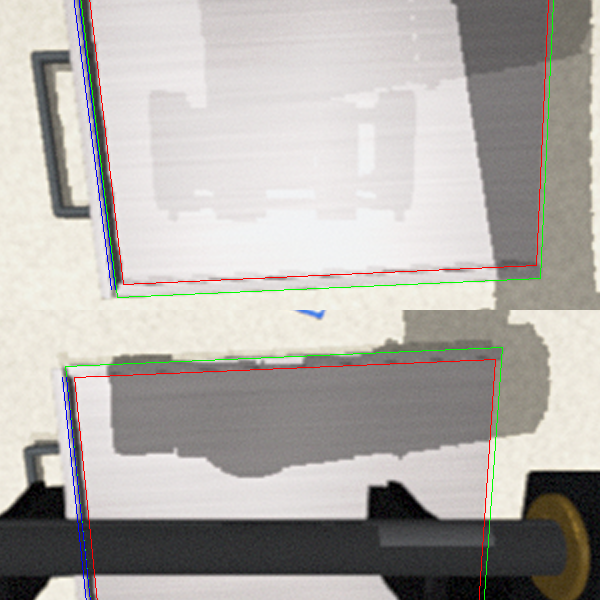

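```bash
cat >> h.py <<'E'
TX,TY,TYAW=0.6271,-0.0274,92.4
def t2w(x,y,z=0): return R.from_euler('z',TYAW,degrees=True).apply([x,y,z])+[TX,TY,0]
def w2t(p): return R.from_euler('z',-TYAW,degrees=True).apply(np.array([p[0],p[1],0])-[TX,TY,0])
TH=6.3
def pick(c):
    """c approx centre; look, grasp, lift"""
    env.goto((0.53,c[1],0.28),down(0)); f=grab("wrist")
    ms=mailers(f,ymax=235)
    ms=[m for m in ms if np.hypot(*(m["c"]-np.array(c)))<0.08 and m["c"][0]<0.5]
    m=min(ms,key=lambda m:np.hypot(*(m["c"]-np.array(c))))
    print("see",np.round(m["c"],4),round(m["ang"],1),round(m["L"],1),clk())
    yaw=(m["ang"]+180)%360
    if yaw>200: yaw-=360
    p=m["c"]; rot=down(yaw)
    env.goto((p[0],p[1],0.08),rot); env.gripper_to(0.55)
    a=env.move_straight((p[0],p[1],0.0025),rate=0.08,force_limit=10)
    z=env.read_state()["position"][2]
    env.gripper_to(0.0,20); print("grip",round(env.read_state()["opening"],3),"hit",a,"z",round(z,4))
    env.move_straight((p[0],p[1],0.10),rate=0.15)
    return z
def place(labx,z0,first=False,y=0.0):
    """labx: label end distance from head (m)"""
    th=0 if first else TH
    r=math.radians(th); cx=-0.155+labx+0.041*math.cos(r)
    uz=0.003+(0 if first else 0.041*math.sin(r))
    # tcp offset z0 along mailer normal (tilted: normal leans toward +x tray = tail? label up at -x => normal leans +x)
    q=t2w(cx+z0*math.sin(r),y); z=uz+z0*math.cos(r)+0.0008
    rot=down(TYAW,th)
    env.goto((q[0],q[1],0.09),rot); s=env.read_state(); print("hold",round(s["opening"],3))
    env.move_straight((q[0],q[1],z+0.02),rate=0.12)
    a=env.move_straight((q[0],q[1],z),rate=0.04,force_limit=5)
    s=env.read_state(); print("placed hit",a,np.round(s["position"]-np.array([q[0],q[1],z]),4),np.round(s["force"],1),clk())
    env.gripper_to(0.5); env.dwell(0.2)
    env.move_straight((q[0],q[1],0.12),rate=0.2)
E
python3 - <<'E'
from h import *
z=pick((0.446,-0.2126)); place(0.006,z,True)
q=t2w(-.155+.006+.041,0)
env.goto((q[0]+0.07,q[1],0.25),down(0)); f=grab("wrist","k0"); print(clk())
for m in mailers(f,zt=0.009,ymax=235): print(np.round(m["c"],4),"labtray",np.round(w2t(m["lab"])+[.155,0,0],4),round(m["ang"],1),round(m["L"],1))
E
```

```text
see [ 0.4463 -0.2125] -80.7 81.9 41.7
grip 0.359 hit False z 0.0029
hold 0.36
placed hit True [-0.0007  0.0001 -0.0009] [-0.7  0.2  3.5] 48.2
51.1
[ 0.6325 -0.135 ] labtray [ 0.0063 -0.0008  0.    ] -87.7 81.1
```

View pics/k0.png

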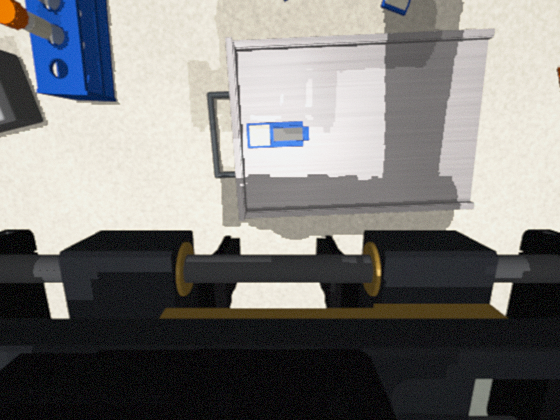

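First mailer is in the tray: label end 6.3 mm from the wall, within 1 mm of the mid-line. Now the second.

Run:
```python
from h import *
z=pick((0.4436,-0.0992)); place(0.060,z)
q=t2w(-.155+.06+.03,0)
env.goto((q[0]+0.07,q[1],0.2),down(0)); f=grab("wrist","k1"); g=grab("scene","k1s"); print(clk())
A=cv2.resize(f["image"][60:200,180:400],None,fx=3,fy=3,interpolation=2);B=cv2.resize(g["image"][160:260,180:320],None,fx=4,fy=4,interpolation=2)
cv2.imwrite("pics/k1a.png",A);cv2.imwrite("pics/k1b.png",B)
```

```text
see [ 0.4433 -0.0991] -60.7 81.6 51.9
grip 0.362 hit False z 0.0029
hold 0.365
placed hit True [-0.0007 -0.0001 -0.0009] [-0.7  0.4  4. ] 58.5
61.3
```

View pics/k1a.png

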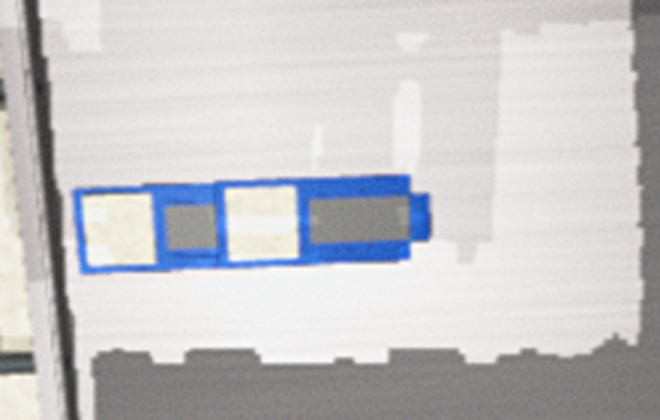

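View pics/k1b.png

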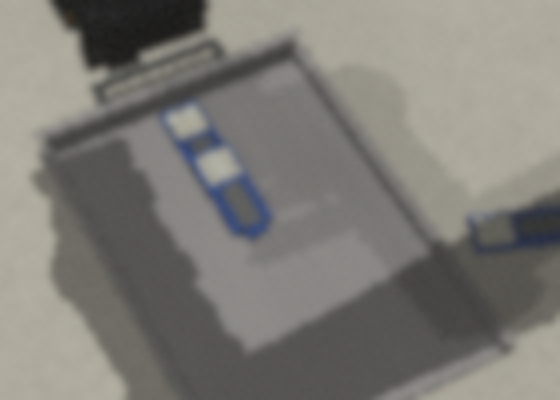

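```bash
cat >> h.py <<'E'
def check(labx,name):
    q=t2w(-.155+labx+.03,0)
    env.goto((q[0]+0.07,q[1],0.22),down(0)); f=grab("wrist"); print(clk())
    cv2.imwrite(f"pics/{name}.png",cv2.resize(f["image"][50:210,130:430],None,fx=2.6,fy=2.6,interpolation=2))
    im=f["image"].astype(int); blue=((im[...,0]-im[...,2]>45)&(im[...,0]>70)).astype(np.uint8); blue[235:]=0
    ys,xs=np.where(blue); P=px2w(f,np.c_[xs,ys],0.007)
    T=np.array([w2t(p) for p in P]); k=(abs(T[:,1])<.06)&(T[:,0]>-.16)&(T[:,0]<.165); T=T[k]
    print("row x from head %.4f..%.4f"%(T[:,0].min()+.155,T[:,0].max()+.155))
    for a in np.arange(-.155,.15,.027):
        s=T[(T[:,0]>a)&(T[:,0]<a+.027)]
        if len(s): print("  x %.3f y %.4f..%.4f"%(a+.155,s[:,1].min(),s[:,1].max()))
E
python3 - <<'E'
from h import *
z=pick((0.4458,-0.006)); place(0.114,z); check(0.114,"k2")
E
```

```text
Traceback (most recent call last):
  File "h.py", line 64, in pick
    m=min(ms,key=lambda m:np.hypot(*(m["c"]-np.array(c))))
ValueError: min() iterable argument is empty
```

Run:
```python
from h import *
f=grab("wrist","l0")
for m in mailers(f,ymax=235): print(m)
```

```text
{'c': array([0.43108418, 0.21645015]), 'lab': array([0.46227422, 0.18983847]), 'ang': -40.4711685180664, 'L': 81.55561065673828, 'W': 32.80293273925781}
```

View pics/l0.png

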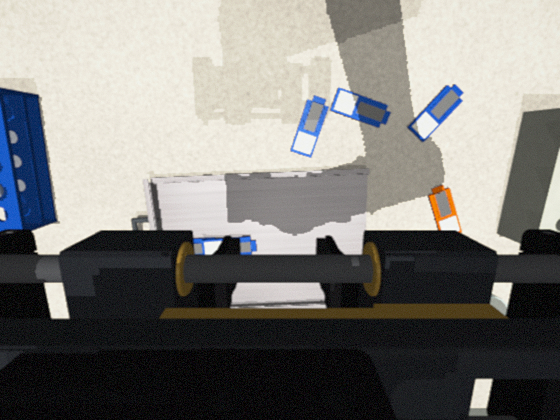

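The disturbance has happened: the mailer at (361,107) now sits close to the one at (310,126), so the two merged in my segmentation. I'll segment without the closing step.

```bash
sed -i 's/^    blue=cv2.morphologyEx.*$//' h.py
python3 - <<'E'
from h import *
f=grab("wrist")
for m in mailers(f,ymax=235): print(np.round(m["c"],4),m["ang"],m["L"],m["W"])
E
```

```text
[0.4507 0.0395] -18.31452941894532 81.65177154541016 31.81348419189453
[0.4269 0.1106] -109.06890106201172 81.4478988647461 32.40022277832031
[0.4312 0.2164] -40.84317779541016 81.47687530517578 32.66805648803711
```

Run:
```python
from h import *
z=pick((0.4507,0.0395)); place(0.114,z); check(0.114,"k2")
```

```text
see [0.4504 0.0397] -18.2 81.2 62.7
grip 0.359 hit False z 0.0029
hold 0.361
placed hit True [-0.0006 -0.0001 -0.0008] [-0.6  0.3  5.1] 70.0
72.8
row x from head 0.0054..0.1973
  x 0.000 y -0.0170..0.0153
  x 0.027 y -0.0170..0.0151
  x 0.054 y -0.0171..0.0156
  x 0.081 y -0.0170..0.0156
  x 0.108 y -0.0171..0.0155
  x 0.135 y -0.0172..0.0156
  x 0.162 y -0.0169..0.0153
  x 0.189 y -0.0158..0.0091
```

View pics/k2.png

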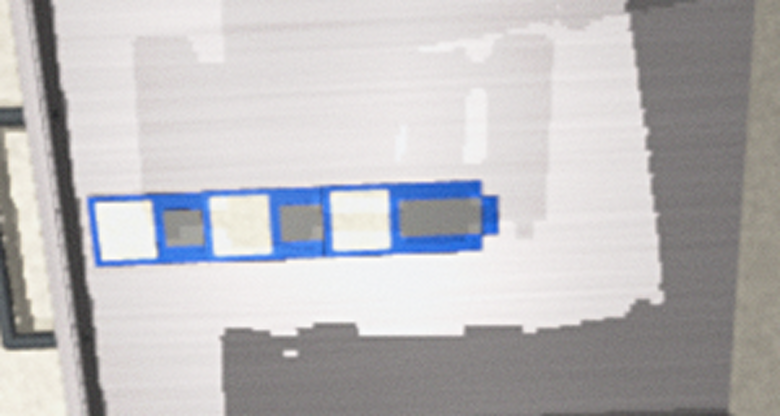

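Three mailers are in a straight row, labels readable, extending 5 to 197 mm from the head wall. Now the last two.

Run:
```python
from h import *
z=pick((0.4269,0.1106)); place(0.168,z)
z=pick((0.4312,0.2164)); place(0.222,z); check(0.2,"k4")
env.goto((0.45,0.0,0.35),down(0)); grab("top","m0"); grab("scene","m1")
A=cv2.imread("pics/m0.png")[100:300,20:480];B=cv2.imread("pics/m1.png")[90:390,110:460]
cv2.imwrite("pics/m.png",np.vstack([cv2.resize(A,(644,280)),cv2.resize(B,(644,552),interpolation=2)])[:, :][:832]); cv2.imwrite("pics/mb.png",cv2.resize(B,(700,600),interpolation=2)); cv2.imwrite("pics/ma.png",cv2.resize(A,(780,339),interpolation=2))
```

```text
see [0.4269 0.1107] -108.3 82.0 73.8
grip 0.36 hit False z 0.0029
hold 0.36
placed hit True [-0.0006 -0.0002 -0.0008] [-0.7  0.1  4.3] 79.7
see [0.4313 0.2167] -41.1 81.3 82.8
grip 0.361 hit False z 0.0029
hold 0.362
placed hit True [-0.0006 -0.0003 -0.0009] [-0.2  0.4  4.1] 89.7
92.5
row x from head 0.0046..0.3039
  x 0.000 y -0.0170..0.0153
  x 0.027 y -0.0169..0.0154
  x 0.054 y -0.0172..0.0157
  x 0.081 y -0.0171..0.0157
  x 0.108 y -0.0171..0.0157
  x 0.135 y -0.0171..0.0155
  x 0.162 y -0.0170..0.0158
  x 0.189 y -0.0172..0.0154
  x 0.216 y -0.0170..0.0157
  x 0.243 y -0.0170..0.0154
  x 0.270 y -0.0170..0.0151
  x 0.297 y -0.0097..0.0082
```

View pics/k4.png

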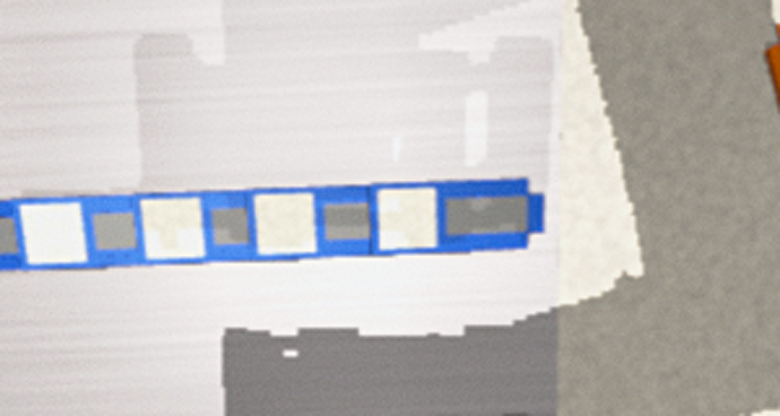

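View pics/mb.png

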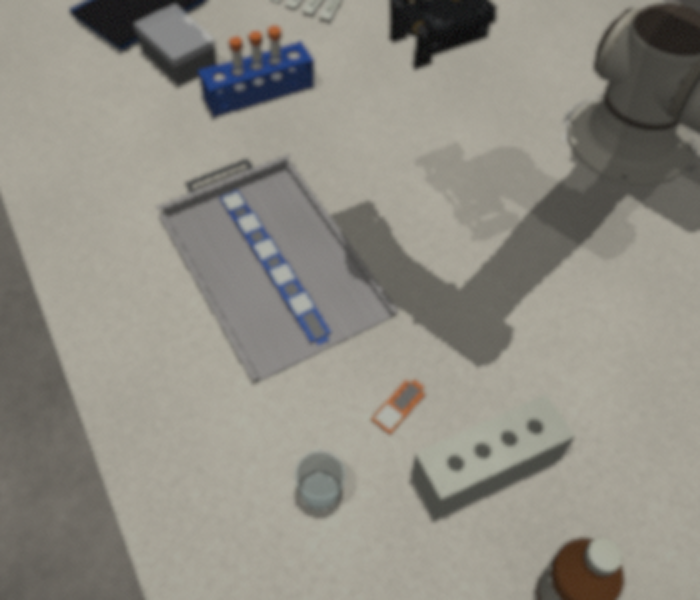

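View pics/ma.png

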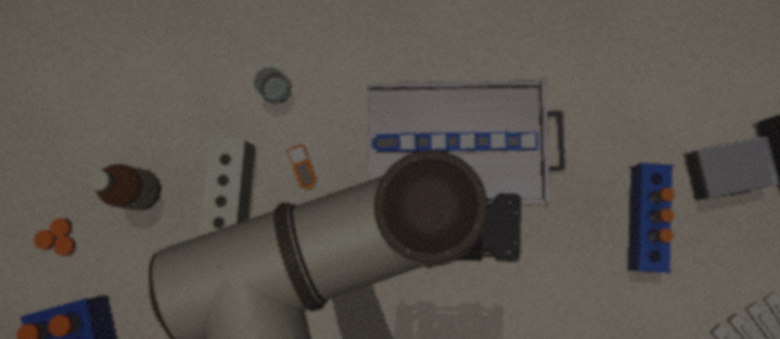

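The five-mailer row runs straight along the mid-line with all labels visible. The block is empty, three tubes stand in the rack, and the bystanders haven't moved. Handing in.

```bash
python3 -c "
from h import *
print(env.close_job(),clk())"
```

```text
the job is handed in; nothing more can be done
the job is handed in; nothing more can be done
```

I handed the job in at about 94 s on the robot's clock; the interface gives no verdict.

- **Tubes:** All three tubes in the shipping block (the fourth was absent) now stand in separate holes of the blue rack. Each touched down within about 1 mm of the height expected for standing on the base plate. They look upright in the final pictures, and the block is empty.
- **Mailers:** All five blue mailers are shingled label face up along the tray's mid-line, label ends towards the handle wall. The row measures from 5 mm to 304 mm from the end wall, within about 1 mm of the mid-line, and all labels are visible. I set the overlap at 28 mm each. I judged it from the pictures and did not measure each joint or the tilts.
- **Problem on the way:** One mailer was knocked about 5 cm aside during the run, so my first look for it found nothing. I located it again before picking it up.
- **Bystanders:** The bottle, tip box and beaker look unmoved in the last pictures, though I did not measure them. No check failed at the end.

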